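# Turn the instrument cover plates over and reject the one short of a boss

## Task

Two aluminium cover plates lean on the two narrow open stands with their undersides hidden: turn each one over and look at its underside, which should carry two round bosses. Lean a plate that has both bosses back on an open stand with its underside facing outward, and lean a plate that lacks a boss in the wide stand with side cheeks (the reject stand), also with its underside facing outward, each seated on the ledge, about in the middle, against the rails. Leave the bottle, the jar and the flow cell as they stand.

Things in the scene. Friction and masses are not known exactly. Their poses are not given: they have to be found in the camera images.
- plate_a: aluminium plate 130 x 60 x 10 mm, 0.2 kg, sound. Origin mid-slab; x along the 130 mm, pointing to the foot at the start; y across; z out of the show face (black insert 50 x 26 x 1 mm), which starts outward. Underside (-z): bosses 26 mm across, 12 mm high, at x = 0 and +42 mm, y = 0. The upper end, x -65 to -25 mm, is bare and overhangs the stand: grip it over thickness or width
- plate_b: aluminium plate, the same as plate_a in size, axes and show face, but faulty: only one boss, at x = +42 mm on the underside; the one at x = 0 is missing
- stand_a: fixed open stand, black plastic, no sides, ledge 66 mm wide, base 120 x 86 mm, about 100 mm tall. Origin at the centre of the base's underside; x level, from the back to the slope's foot; z up. The slope is 35 degrees from vertical: it descends along (sin35, 0, -cos35) and faces (cos35, 0, sin35), so a plate's top leans back along -x
- stand_b: open stand, the same as stand_a. On each stand two rails (12 mm wide, 32 mm gap, gap 16 mm deep) carry the plate's back and a ledge square to the slope carries its foot edge: 25 mm deep from the rails, then a 5 mm lip. The rails end 80 mm up from the ledge, so the upper 50 mm of a plate is free on both faces
- reject_stand: fixed reject stand, black plastic: slope, rails, ledge, origin and axes as stand_a, but wide: base 120 x 130 mm, ledge 110 mm, closed back, and a cheek 6 mm thick on each side, 98 mm clear between. The cheeks rise 75 mm up the slope from the ledge and stand 29 mm out from the rails' face
- stand_a_seat (a point): on stand_a: centre of a fully seated plate, the same with either face outward: 20 mm behind (-x of the stand) and 95 mm above the stand's origin, 65 mm up the slope from the ledge, 5 mm out from the rails. Axes as the stand's
- stand_b_seat (a point): on stand_b: centre of a fully seated plate, the same with either face outward: 20 mm behind (-x of the stand) and 95 mm above the stand's origin, 65 mm up the slope from the ledge, 5 mm out from the rails. Axes as the stand's
- reject_stand_seat (a point): on reject_stand: centre of a fully seated plate, the same with either face outward: 20 mm behind (-x of the stand) and 95 mm above the stand's origin, 65 mm up the slope from the ledge, 5 mm out from the rails. Axes as the stand's
- bottle: bystander: amber bottle with white cap, 64 mm across, 130 mm tall; origin at the centre of its underside, z up
- jar: bystander: glass jar with black lid, 70 mm across, 80 mm tall; origin at the centre of its underside, z up
- flow_cell: bystander: clear flow-cell block 40 x 100 x 16 mm with a white plug and two black knobs on top, 46 mm tall in all; origin at the centre of its underside, y along its length, z up
Things that resemble listed ones, but are neither listed nor needed, are in the scene too. What is shaped like the stand_a but green or turquoise is not meant.

How it is judged:
By the outcome, as a careful person would: the job done as asked, in the order asked, and still so for the second after the job is handed in, with the robot touching nothing.
It also fails if it takes over 64 s, if anything falls off the work surface, if the arm or the gripper's body presses on something with over 40 N, if the wrist force passes 120 N, or if a joint passes its speed limit or range.

## Robot

A 6-joint arm with a two-finger parallel gripper is mounted at the origin on the work surface. World frame = base frame: x ahead of the robot, y to its left, z up, the work surface at z = 0. Lengths are in mm, angles in rad, forces in N, time in s.
With the tool pointing down it reaches from about 425 to 950 mm from the base axis. Payload 14.7 kg.
Tool frame: the origin (TCP) lies midway between the tips of the shut fingers; the grasp point (between the pads) lies 19 mm behind it; z points along the fingers, y is the line along which they close (so a half turn about z gives the same grasp; the last joint's range is limited). The gripper opens to 85 mm and grips with 20 to 120 N. Pads are 22 mm wide; open, the fingers measure 114 mm over their backs; the gripper's body (76 mm by 85 mm) begins 54 mm behind the grasp point. The pads swing forward as they close: fully open they stand 13 mm farther back than shut.
Start: joints at [-0.047, 0.48, 1.596, -0, 1.065, -0.047], TCP at [649.994, 0.021, 231.297] pointing down, gripper open.
Joint ranges: [-2.75, 2.75], [-0.82, 2.05], [0.23, 2.67], [-1.56, 4.7], [0.09, 2.69], [-2.92, 2.92]. Speed limits (rad/s): [1.89, 1.89, 2.39, 3.01, 3.01, 3.01].

## Interface

Orientations are given as [roll, pitch, yaw] about the fixed x, y, z axes, in that order (R = Rz(yaw) Ry(pitch) Rx(roll)).
In Python, from cell import bot, vision gives the robot as it stands.
- The arm moves only by the tool send_rows, never from a script. Its argument "commands" is a list of rows, each an object of numbers: "dx", "dy", "dz": the shift along the tool's x, y, z in mm; "twist": the turn about the tool's z in degrees. In form: [{"dx": .., "dy": .., "dz": .., "twist": ..}, ...]. A call has 1 to 8 rows; each row is the pose to reach, as a shift and turn from the pose commanded when the call began, along the tool's axes at that moment; what a row does not reach only later rows make up. A row lasts 1/12 s, in which the tool goes at most 41.7 mm and 7.16 degrees, less where a joint would pass 70% of its speed; a pose out of reach is approached as far as the arm can. A call with a gripper value outside its range is refused whole. "grip" is the finger opening in mm, from 0 to 85.4, set as the call begins (left out, the last holds). The fingers move at their own pace and stop on an object; "grip_force" is the grip in N (left out, the last holds). Time passes only in rows, so rows that repeat a pose let the fingers close. It gives the time, the measured TCP pose, the force, the opening and the grip force at its end, in the units of the state.
- bot.sense(): the state, without advancing time (a new reading comes with each control period).
- vision.camera(name): name is "scene" or "side" or "wrist"; returns a dict with "image" (420x560x3 uint8, blue, green, red), "vertical_fov" (degrees; the focal length in pixels is half the picture's height over the tangent of half this angle, whatever the lens; pixels are square), "cx", "cy" (the principal point, pixels), "eye" and "attitude" of the camera in the world. Camera axes: x right, y up, looking along -z (the intrinsics and any distortion apply to the point x, -y, -z); pixel columns grow to the right and rows downward; lengths in mm; the calibration is good to about 2 mm. A picture is of the moment at which its call begins. There is no depth.
- bot.finish_job(): hands the job in; it is judged then, once.
The state is a dict: "time": time; "qpos": joint angles; "dq": joint speeds; "joint_torque": joint torques, N m; "position": TCP position; "ee_rot": TCP orientation; "force": force on the tool from outside, world axes, zero at the start; "moment": the same for the moment, N m; "grip_width": finger opening in mm; "grip_force": force on a finger pad.
Only numpy, scipy, OpenCV 4.12 (cv2) and the standard library are available. Lean on these libraries where they do the work, as an engineer would, in place of code of your own. Each camera call takes 0.05 s, during which the arm holds its last target. There are 200 camera calls.

## Working session

There is one attempt and no reset: what is moved stays moved. The work goes in short steps, Python scripts to look and compute and a tool call to move; the robot and the scene stay as the last step left them, time stands still between calls to the robot, and variables do not carry over. Pictures are saved under pics/ and viewed, at most 10 in all, crops included, and the job is handed in when it is done.

Besides the shell and the picture viewer there is one more tool, called after ">>>" by a JSON object that holds its "fn" and its "kwargs", one argument or row to a line. send_rows: Moves the arm, as the interface text tells. Its arguments: {"type":"object","properties":{"commands":{"type":"array"},"grip":{"type":"number"},"grip_force":{"type":"number"}},"required":["commands"]}

```bash
ls; mkdir -p pics; python3 - <<'E'
from cell import bot, vision
import cv2, numpy as np
s=bot.sense(); print(s)
ims=[]
for n in ("scene","side","wrist"):
    c=vision.camera(n); print(n,{k:v for k,v in c.items() if k!="image"})
    cv2.imwrite(f"pics/{n}0.png",c["image"]); ims.append(c["image"])
E
```

```text
pics
{'time': 0.0, 'qpos': array([-4.66128713e-02,  4.80845709e-01,  1.59684503e+00, -8.21474007e-06,
        1.06508653e+00, -4.65905424e-02]), 'dq': array([ 5.11909834e-04, -3.22985045e-04,  2.81684488e-04, -2.50313023e-04,
        5.96184087e-05, -1.40833965e-03]), 'joint_torque': array([ 2.41355090e-03, -9.50650907e+01, -4.30184269e+01, -5.27583288e-04,
        1.24796593e-02,  1.26860105e-04]), 'position': array([6.49607556e+02, 2.82501124e-02, 2.30674133e+02]), 'ee_rot': array([-3.14040900e+00, -4.79976034e-05,  1.57077795e+00]), 'force': array([ 0.20526317, -0.13941061, -0.33887396]), 'moment': array([0.00220137, 0.03242225, 0.00187548]), 'grip_force': 0.0, 'grip_width': 85.49452563461969}
scene {'vertical_fov': 46.54081341643839, 'cx': 285.39502828996825, 'cy': 204.17664019616183, 'eye': array([1365.7090232 ,   78.26545635, 1381.72226087]), 'attitude': array([ 0.53844487, -0.00320956,  1.68949476])}
side {'vertical_fov': 56.40332665211342, 'cx': 284.28778083073615, 'cy': 217.18663835228142, 'eye': array([ 293.6986146 , -830.41642637,  817.38987257]), 'attitude': array([ 0.877135  , -0.01946229, -0.3233721 ])}
wrist {'vertical_fov': 61.66694899765018, 'cx': 284.4604146242581, 'cy': 212.07770946661714, 'eye': array([649.93341885,  74.47533696, 373.86563759]), 'attitude': array([-0.29553799,  0.00052559, -0.00053145])}
```

View pics/scene0.png

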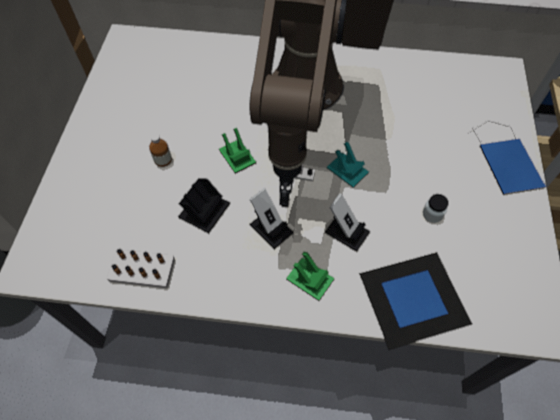

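View pics/side0.png

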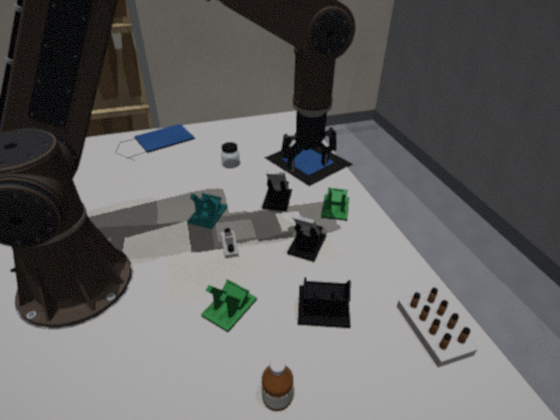

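```bash
cat > h.py <<'E'
import numpy as np, cv2
from scipy.spatial.transform import Rotation as Ro
from scipy.optimize import least_squares
def K(c):
    f=420/2/np.tan(np.radians(c["vertical_fov"]/2)); return f
def proj(c,P):
    R=Ro.from_euler("xyz",c["attitude"]).as_matrix(); p=(np.atleast_2d(P)-c["eye"])@R
    f=K(c); return np.c_[c["cx"]+f*p[:,0]/-p[:,2], c["cy"]-f*p[:,1]/-p[:,2]]
def ray(c,uv):
    R=Ro.from_euler("xyz",c["attitude"]).as_matrix(); f=K(c); uv=np.atleast_2d(uv)
    d=np.c_[(uv[:,0]-c["cx"])/f,-(uv[:,1]-c["cy"])/f,-np.ones(len(uv))]@R.T; return d
def onz(c,uv,z):
    d=ray(c,uv); return c["eye"]+d*((z-c["eye"][2])/d[:,2])[:,None]
def tri(cs,uvs):
    A=np.zeros((3,3));b=np.zeros(3)
    for c,uv in zip(cs,uvs):
        d=ray(c,uv)[0]; d/=np.linalg.norm(d); M=np.eye(3)-np.outer(d,d); A+=M;b+=M@c["eye"]
    return np.linalg.solve(A,b)
E
python3 - <<'E'
from h import *
import pickle
from cell import vision
cs={n:vision.camera(n) for n in("scene","side","wrist")}
pickle.dump(cs,open("cams0.pkl","wb"))
def crop(im,x,y,w,h,s): return cv2.resize(im[y:y+h,x:x+w],None,fx=s,fy=s,interpolation=cv2.INTER_CUBIC)
a=crop(cs["scene"]["image"],175,175,200,75,4)
b=crop(cs["side"]["image"],255,165,100,75,4); d=crop(cs["side"]["image"],270,260,100,75,4)
cv2.imwrite("pics/c1.png",np.vstack([a,np.hstack([b,d])]))
print(onz(cs["scene"],[[203,210],[270,232],[347,232],[160,160],[436,212],[308,175]],0).round())
E
```

```text
[[ 600. -280.    0.]
 [ 654.  -52.    0.]
 [ 625.  192.    0.]
 [ 420. -470.    0.]
 [ 516.  477.    0.]
 [ 421.   48.    0.]]
```

View pics/c1.png

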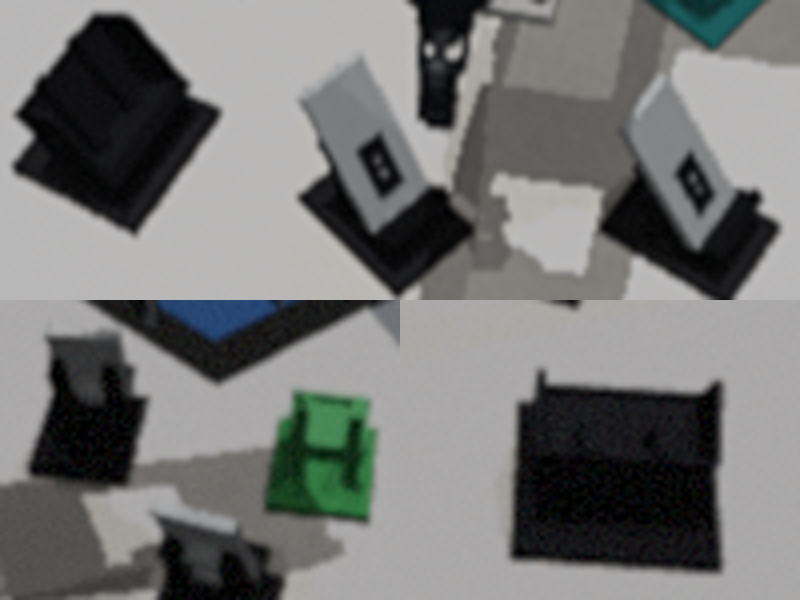

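View pics/wrist0.png

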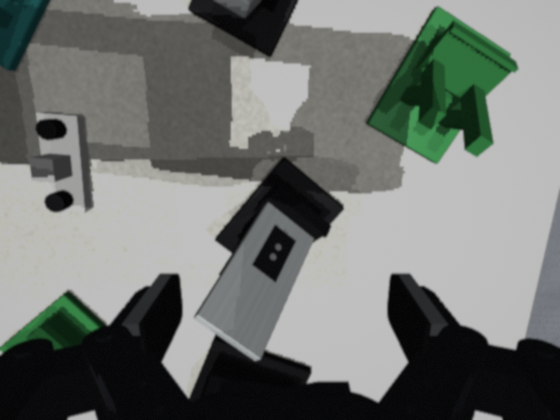

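```bash
cat >> h.py <<'E'
s35,c35=np.sin(np.radians(35)),np.cos(np.radians(35))
d=np.array([s35,0,-c35]); n=np.array([c35,0,s35]); yv=np.array([0,1.,0]); C=np.array([-20.,0,95])
def plate(a,b,t=5): return C+a*d+b*yv+t*n
def place(p,P):
    R=Ro.from_euler("z",p[2]).as_matrix(); return np.atleast_2d(P)@R.T+[p[0],p[1],0]
def fit(obs,p0):
    f=lambda p: np.concatenate([((proj(c,place(p,P))-uv)).ravel() for c,P,uv in obs])
    r=least_squares(f,p0,loss="soft_l1"); return r.x, f(r.x).reshape(-1,2)
E
python3 - <<'E'
from h import *
import pickle
cs=pickle.load(open("cams0.pkl","rb")); S,D,W=cs["scene"],cs["side"],cs["wrist"]
T=[plate(-65,-30),plate(-65,30),plate(65,-30),plate(65,30)]
B=[[60,43,8],[60,-43,8],[-60,-43,8],[-60,43,8]]
np.set_printoptions(suppress=True,precision=2)
# seen from front: camera looks to stand; left/right by sign tried both
for name,obs,p0 in (("1",[(S,T,[[250,198.75],[264.5,188.75],[268.75,234.25],[282,226]]),(W,T,[[262,352],[198,314],[316,238],[268,202]])],[640,-40,1.0]),
  ("2",[(S,T,[[331,207.5],[342,195],[349.5,237],[359.5,227]])],[600,180,1.0])):
    for sgn in(1,):
        o=obs
        p,r=fit(o,p0); print(name,p,np.degrees(p[2])); print(r)
        print("base S",proj(S,place(p,B)).round(1).tolist(),"W",proj(W,place(p,B)).round(1).tolist())
for z in(0,10):
  print(onz(S,[[178.5,217],[208.75,233.25],[230,203]],z).round(1), onz(D,[[298,324.25],[350,327.5]],z).round(1))
E
```

```text
1 [644.34 -49.67   0.87] 49.83675825015084
[[ 0.22  1.07]
 [ 0.88 -0.59]
 [-0.64 -1.3 ]
 [ 0.39 -4.68]
 [ 0.09  6.61]
 [-0.01  0.16]
 [-0.49 -0.31]
 [ 1.2  -1.63]]
base S [[293.7, 232.3], [273.6, 249.0], [248.4, 224.1], [268.4, 208.3]] W [[284.6, 155.9], [345.3, 207.2], [274.6, 283.3], [215.1, 238.6]]
2 [633.51 191.27   1.05] 60.17796841551212
[[ 0.39  0.79]
 [ 0.64 -0.66]
 [-0.8   1.43]
 [-0.34 -2.38]]
base S [[370.2, 233.7], [355.6, 253.5], [323.5, 232.9], [338.5, 214.0]] W [[255.7, -132.3], [342.3, -71.6], [275.0, 57.7], [193.9, 7.6]]
[[ 635.5 -353.4    0. ]
 [ 682.  -244.3    0. ]
 [ 563.2 -197.     0. ]] [[ 522.6 -303.7    0. ]
 [ 640.8 -351.3    0. ]]
[[ 640.7 -350.3   10. ]
 [ 686.9 -242.    10. ]
 [ 569.  -195.    10. ]] [[ 519.8 -310.1   10. ]
 [ 636.5 -357.2   10. ]]
```

>>> {"fn": "send_rows", "kwargs": {
  "commands": [
    {"dx":35,"dy":-3},
    {"dx":75,"dy":-6},
    {"dx":115,"dy":-9},
    {"dx":155,"dy":-12},
    {"dx":185,"dy":-14},
    {"dx":200,"dy":-15},
    {"dx":200,"dy":-15},
    {"dx":200,"dy":-15}
  ]
}}

```text
invalid input
```

```bash
python3 - <<'E'
from cell import vision; import pickle
pickle.dump(vision.camera("wrist"),open("w2.pkl","wb"))
E
```

>>> {"fn": "send_rows", "kwargs": {
  "commands": [
    {"dx":-40},
    {"dx":-80},
    {"dx":-120},
    {"dx":-160},
    {"dx":-200},
    {"dx":-240},
    {"dx":-280},
    {"dx":-320}
  ]
}}

```text
invalid input
```

>>> {"fn": "send_rows", "kwargs": {
  "commands": [
    {"dx":-40,"dy":-7},
    {"dx":-80,"dy":-14},
    {"dx":-110,"dy":-20},
    {"dx":-130,"dy":-25},
    {"dx":-140,"dy":-25},
    {"dx":-140,"dy":-25},
    {"dx":-140,"dy":-25}
  ]
}}

```text
invalid input
```

```bash
python3 - <<'E'
from h import *
from cell import vision,bot; import pickle
w=vision.camera("wrist");pickle.dump(w,open("w3.pkl","wb"))
a=pickle.load(open("w2.pkl","rb"))
cv2.imwrite("pics/w23.png",np.hstack([w["image"][:, 100:500],a["image"][:,100:500]]))
print(bot.sense()["position"],bot.sense()["ee_rot"],bot.sense()["qpos"],bot.sense()["time"],a["eye"],w["eye"])
E
```

```text
[6.49959580e+02 3.00056962e-02 2.31202760e+02] [-3.14142792e+00 -3.15295105e-05  1.57079207e+00] [-4.66026582e-02  4.80320282e-01  1.59634206e+00  2.72299564e-05
  1.06509634e+00 -4.66115965e-02] 0.4 [650.07141313  74.46906863 374.20690019] [650.09365353  74.46801806 374.27326014]
```

View pics/w23.png

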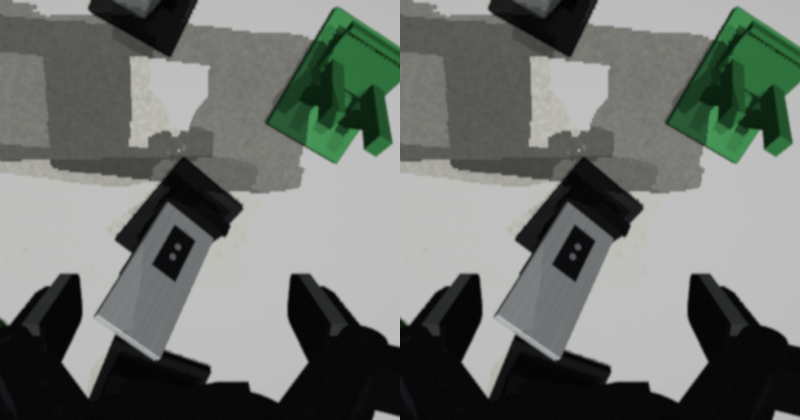

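The picture shows the same view as before: the moves were refused because their rows lacked fields. I'll resend them with all four keys in every row.

>>> {"fn": "send_rows", "kwargs": {
  "commands": [
    {"dx":35,"dy":-3,"dz":0,"twist":0},
    {"dx":75,"dy":-6,"dz":0,"twist":0},
    {"dx":115,"dy":-9,"dz":0,"twist":0},
    {"dx":155,"dy":-12,"dz":0,"twist":0},
    {"dx":185,"dy":-14,"dz":0,"twist":0},
    {"dx":200,"dy":-15,"dz":0,"twist":0},
    {"dx":200,"dy":-15,"dz":0,"twist":0},
    {"dx":200,"dy":-15,"dz":0,"twist":0}
  ]
}}

```text
time: 1.07
position: [634.8, 200.4, 231.2]
ee_rot: [-3.141, 0.0, 1.572]
force: [-0.4, -0.8, -0.4]
grip_width: 85.7
grip_force: 0.0
```

```bash
python3 - <<'E'
from cell import vision; import pickle
pickle.dump(vision.camera("wrist"),open("w2.pkl","wb"))
E
```

>>> {"fn": "send_rows", "kwargs": {
  "commands": [
    {"dx":-40,"dy":0,"dz":0,"twist":0},
    {"dx":-80,"dy":0,"dz":0,"twist":0},
    {"dx":-120,"dy":0,"dz":0,"twist":0},
    {"dx":-160,"dy":0,"dz":0,"twist":0},
    {"dx":-200,"dy":0,"dz":0,"twist":0},
    {"dx":-240,"dy":0,"dz":0,"twist":0},
    {"dx":-280,"dy":0,"dz":0,"twist":0},
    {"dx":-320,"dy":0,"dz":0,"twist":0}
  ]
}}

```text
time: 1.78
position: [634.1, -123.8, 231.5]
ee_rot: [3.142, 0.0, 1.569]
force: [0.5, 0.5, 0.2]
grip_width: 85.3
grip_force: 0.0
```

>>> {"fn": "send_rows", "kwargs": {
  "commands": [
    {"dx":-40,"dy":-7,"dz":0,"twist":0},
    {"dx":-80,"dy":-14,"dz":0,"twist":0},
    {"dx":-110,"dy":-20,"dz":0,"twist":0},
    {"dx":-130,"dy":-25,"dz":0,"twist":0},
    {"dx":-140,"dy":-25,"dz":0,"twist":0},
    {"dx":-140,"dy":-25,"dz":0,"twist":0},
    {"dx":-140,"dy":-25,"dz":0,"twist":0}
  ]
}}

```text
time: 2.37
position: [609.5, -260.8, 231.2]
ee_rot: [-3.141, -0.0, 1.569]
force: [-0.6, 1.6, -0.6]
grip_width: 85.7
grip_force: 0.0
```

```bash
python3 - <<'E'
from h import *
from cell import vision,bot; import pickle
w=vision.camera("wrist");pickle.dump(w,open("w3.pkl","wb"))
a=pickle.load(open("w2.pkl","rb"))
cv2.imwrite("pics/w23b.png",np.hstack([w["image"][:, 80:480],a["image"][:,80:480]]))
print(bot.sense()["position"],bot.sense()["ee_rot"],bot.sense()["qpos"],bot.sense()["time"],a["eye"],w["eye"])
E
```

```text
[ 609.77655282 -259.88931644  231.26276647] [-3.14147241e+00 -3.66645668e-04  1.57000252e+00] [-4.48774073e-01  4.98532162e-01  1.56433316e+00  3.15811471e-04
  1.07899454e+00 -4.48129451e-01] 2.4167 [634.89022181 274.89964734 374.25747379] [ 609.83840372 -186.39451187  374.37541748]
```

View pics/w23b.png

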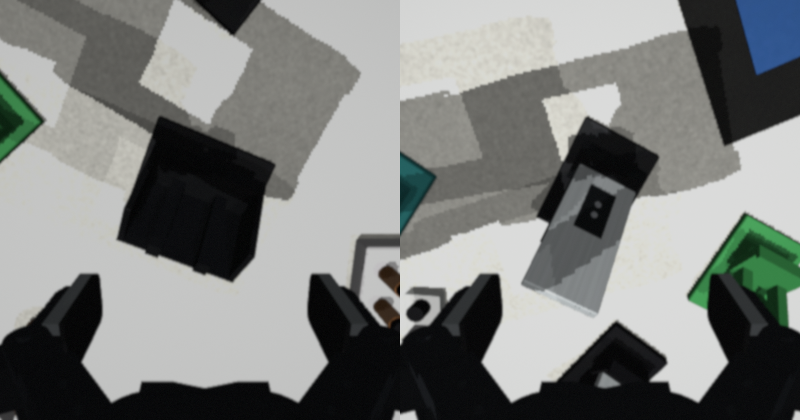

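```bash
python3 - <<'E'
from h import *
import pickle
cs=pickle.load(open("cams0.pkl","rb")); S,D,W=cs["scene"],cs["side"],cs["wrist"]
W2=pickle.load(open("w2.pkl","rb"));W3=pickle.load(open("w3.pkl","rb"))
np.set_printoptions(suppress=True,precision=2)
T=[plate(-65,-30),plate(-65,30),plate(65,-30),plate(65,30)]
def B(hy,z): return [[60,hy,z],[60,-hy,z],[-60,-hy,z],[-60,hy,z]]
b=B(43,4)
p1,r=fit([(S,T,[[250,198.75],[264.5,188.75],[268.75,234.25],[282,226]]),(W,T[1:],[[198,314],[316,238],[268,202]]),(W,[b[0],b[1],b[3]],[[285,158],[343,208],[217,238]]),(S,b[:3],[[293.25,232.5],[274.5,248.25],[250,224.25]])],[640,-40,1.0]);print(p1,np.degrees(p1[2]));print(r.T)
p2,r=fit([(S,T,[[331,207.5],[342,195],[349.5,237],[359.5,227]]),(W2,T,[[277,313],[202,283],[316,193],[262,165]]),(W2,[b[0],b[1],b[3]],[[267,117],[338,157],[217,217]]),(S,b[:3],[[369.5,232],[357,249.5],[325.25,232]])],[630,190,1.0]);print(p2,np.degrees(p2[2]));print(r.T)
b=B(65,4)
p3,r=fit([(W3,b[:2],[[238,118],[354,163]]),(S,b[:3],[[230,203],[208.75,233.25],[178.5,217]]),(D,b[2:],[[350,327.5],[298,324.25]])],[602,-274,1.15]);print(p3,np.degrees(p3[2]));print(r.T)
np.save("p.npy",[p1,p2,p3])
# height check by two views: top corner and foot of the plates
print("plate1 top/foot tri",tri([S,W],[[250,198.75],[262,352]]),tri([S,W],[[264.5,188.75],[198,314]]),tri([S,W],[[268.75,234.25],[316,238]]))
print("plate2",tri([S,W2],[[331,207.5],[277,313]]),tri([S,W2],[[342,195],[202,283]]))
print("model",place(p1,T[:3]),place(p2,T[:2]))
for p in(p1,p2): print("grasp",place(p,plate(-43,0,0)))
E
```

```text
[644.26 -50.68   0.87] 49.64832005307355
[[-0.09  0.61 -1.    0.08 -0.14 -0.61  1.25 -0.23  1.63 -1.28  0.11 -1.23
  -1.84]
 [ 0.96 -0.66 -1.37 -4.71  1.15  0.75 -0.66 -1.65 -0.7  -0.09  0.36  1.28
   0.37]]
[627.97 189.43   1.09] 62.4635364200652
[[-0.16 -0.59 -0.83 -1.04  0.37 -0.28 -1.07 -2.9   0.27  2.4   1.33 -0.13
  -1.22 -2.23]
 [-0.18 -2.   -0.23 -4.39  2.15 -2.17 -0.88 -1.65  0.53 -0.2   0.13 -0.18
   2.58  0.68]]
[ 601.18 -277.1     1.2 ] 68.59349096428431
[[-0.18  0.32 -0.22 -0.46 -1.53  0.83 -0.62]
 [-1.4  -0.15 -0.79 -0.15  0.45  0.93  1.28]]
plate1 top/foot tri [ 630.47 -109.41  147.73] [585.86 -74.08 145.8 ] [682.63 -52.21  41.62]
plate2 [629.61 129.01 149.42] [579.83 156.77 150.88]
model [[ 632.69 -110.64  151.11]
 [ 586.96  -71.79  151.11]
 [ 680.96  -53.81   44.62]] [[629.98 128.4  151.11]
 [576.78 156.14 151.11]]
grasp [[615.34 -84.72 130.22]]
grasp [[607.32 149.82 130.22]]
```

>>> {"fn": "send_rows", "kwargs": {
  "commands": [
    {"dx":22,"dy":1,"dz":0,"twist":-7},
    {"dx":44,"dy":2,"dz":0,"twist":-14},
    {"dx":66,"dy":3,"dz":0,"twist":-21},
    {"dx":88,"dy":4,"dz":0,"twist":-28},
    {"dx":110,"dy":5,"dz":0,"twist":-35},
    {"dx":132,"dy":6,"dz":0,"twist":-42},
    {"dx":154,"dy":6,"dz":0,"twist":-49},
    {"dx":175,"dy":6,"dz":0,"twist":-56}
  ]
}}

```text
time: 3.08
position: [615.8, -82.3, 231.4]
ee_rot: [3.141, -0.0, 2.556]
force: [0.8, -0.3, 0.0]
grip_width: 85.2
grip_force: 0.0
```

>>> {"fn": "send_rows", "kwargs": {
  "commands": [
    {"dx":0,"dy":0,"dz":5,"twist":-7},
    {"dx":0,"dy":0,"dz":10,"twist":-14},
    {"dx":0,"dy":0,"dz":15,"twist":-21},
    {"dx":0,"dy":0,"dz":20,"twist":-28},
    {"dx":0,"dy":0,"dz":20,"twist":-35},
    {"dx":0,"dy":0,"dz":20,"twist":-42},
    {"dx":0,"dy":0,"dz":20,"twist":-49},
    {"dx":0,"dy":0,"dz":20,"twist":-56}
  ]
}}

```text
time: 3.75
position: [615.9, -83.5, 211.4]
ee_rot: [3.141, 0.0, -2.75]
force: [0.2, -0.4, -0.8]
grip_width: 85.4
grip_force: 0.0
```

>>> {"fn": "send_rows", "kwargs": {
  "commands": [
    {"dx":0,"dy":0,"dz":0,"twist":-7},
    {"dx":0,"dy":0,"dz":0,"twist":-14},
    {"dx":0,"dy":0,"dz":0,"twist":-21},
    {"dx":0,"dy":0,"dz":0,"twist":-27.6},
    {"dx":0,"dy":0,"dz":0,"twist":-27.6},
    {"dx":0,"dy":0,"dz":0,"twist":-27.6},
    {"dx":0,"dy":0,"dz":0,"twist":-27.6}
  ]
}}

```text
time: 4.33
position: [616.0, -84.3, 211.4]
ee_rot: [-3.142, 0.0, -2.279]
force: [-0.0, -0.7, -1.1]
grip_width: 85.4
grip_force: 0.0
```

>>> {"fn": "send_rows", "kwargs": {
  "commands": [
    {"dx":0,"dy":0,"dz":20,"twist":0},
    {"dx":0,"dy":0,"dz":45,"twist":0},
    {"dx":0,"dy":0,"dz":70,"twist":0},
    {"dx":0,"dy":0,"dz":90,"twist":0},
    {"dx":0,"dy":0,"dz":102,"twist":0},
    {"dx":0,"dy":0,"dz":104,"twist":0},
    {"dx":0,"dy":0,"dz":104,"twist":0},
    {"dx":0,"dy":0,"dz":104,"twist":0}
  ]
}}

```text
time: 5.0
position: [616.7, -85.0, 108.3]
ee_rot: [-3.141, 0.001, -2.277]
force: [0.2, -0.4, 0.8]
grip_width: 85.5
grip_force: 0.0
```

>>> {"fn": "send_rows", "kwargs": {
  "commands": [
    {"dx":0,"dy":0,"dz":0,"twist":0},
    {"dx":0,"dy":0,"dz":0,"twist":0},
    {"dx":0,"dy":0,"dz":0,"twist":0},
    {"dx":0,"dy":0,"dz":0,"twist":0},
    {"dx":0,"dy":0,"dz":0,"twist":0},
    {"dx":0,"dy":0,"dz":0,"twist":0},
    {"dx":0,"dy":0,"dz":0,"twist":0},
    {"dx":0,"dy":0,"dz":0,"twist":0}
  ],
  "grip": 50,
  "grip_force": 25
}}

```text
time: 5.67
position: [616.5, -85.0, 108.5]
ee_rot: [-3.14, 0.001, -2.276]
force: [-1.6, 0.9, 7.7]
grip_width: 60.0
grip_force: 25.2
```

>>> {"fn": "send_rows", "kwargs": {
  "commands": [
    {"dx":-6,"dy":0,"dz":-4.3,"twist":0},
    {"dx":-12,"dy":0,"dz":-8.5,"twist":0},
    {"dx":-20,"dy":0,"dz":-14,"twist":0},
    {"dx":-28,"dy":0,"dz":-18.7,"twist":0},
    {"dx":-37,"dy":0,"dz":-22.7,"twist":0},
    {"dx":-45.5,"dy":0,"dz":-26,"twist":0},
    {"dx":-55,"dy":0,"dz":-28.4,"twist":0},
    {"dx":-64,"dy":0,"dz":-30,"twist":0}
  ]
}}

```text
time: 6.33
position: [658.1, -35.3, 137.5]
ee_rot: [3.142, -0.0, -2.276]
force: [-2.8, -0.9, -3.1]
grip_width: 59.4
grip_force: 30.2
```

>>> {"fn": "send_rows", "kwargs": {
  "commands": [
    {"dx":-9,"dy":0,"dz":-0.7,"twist":0},
    {"dx":-19,"dy":0,"dz":-1,"twist":0},
    {"dx":-28,"dy":0,"dz":-0.2,"twist":0},
    {"dx":-37,"dy":0,"dz":1.4,"twist":0},
    {"dx":-46,"dy":0,"dz":3.8,"twist":0},
    {"dx":-51,"dy":0,"dz":5.5,"twist":0},
    {"dx":-51,"dy":0,"dz":5.5,"twist":0}
  ]
}}

```text
time: 6.92
position: [691.3, 3.6, 131.3]
ee_rot: [-3.141, 0.0, -2.275]
force: [-1.5, -0.1, 0.4]
grip_width: 59.4
grip_force: 30.0
```

```bash
python3 - <<'E'
from h import *
from cell import vision,bot; import pickle
w=vision.camera("wrist");s=vision.camera("side");pickle.dump((w,s),open("w4.pkl","wb"))
im=np.zeros((420,780,3),np.uint8); im[:,:400]=w["image"][:,80:480]
c=s["image"][160:265,240:335]; im[:,400:]=cv2.resize(c,(380,420),interpolation=cv2.INTER_CUBIC)
cv2.imwrite("pics/w4.png",im)
st=bot.sense();print(st["position"],st["force"],st["moment"],st["grip_width"],st["qpos"],st["time"])
E
```

```text
[690.81480674   2.79513269 131.64819078] [-0.36933775  1.29096419 -1.06476857] [ 0.00085927 -0.09117187 -0.00391687] 59.89951225324905 [-3.99079399e-02  6.36281129e-01  1.58202876e+00  1.84180005e-04
  9.22873316e-01 -2.47672972e+00] 7.0167
```

View pics/w4.png

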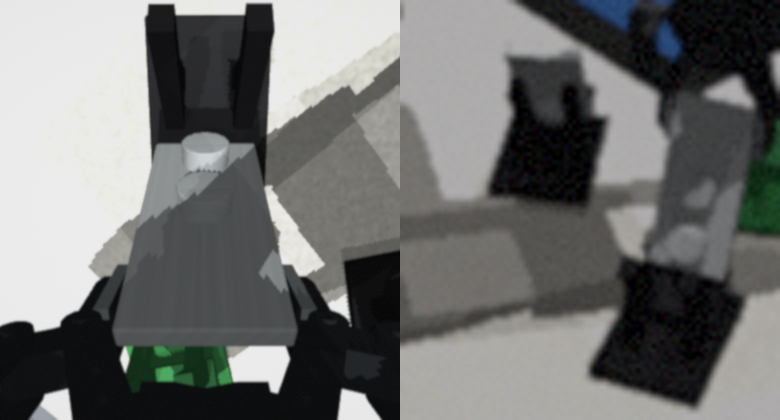

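```bash
python3 - <<'E'
from h import *
import pickle
w,s=pickle.load(open("w4.pkl","rb"))
np.set_printoptions(suppress=True,precision=1)
yaw=np.radians(49.6); G=np.array([690.8,2.8,131.6+19+3])
X=np.array([np.cos(yaw),np.sin(yaw),0]);Z=np.array([0,0,1.]);Y=np.cross(Z,X)
for lean in(15,20,25,30):
    t=np.radians(lean); u=np.sin(t)*X+np.cos(t)*Z; un=-np.cos(t)*X+np.sin(t)*Z  # u: to top, un: underside outward normal
    P=lambda a,b,h: G-(a+43)*u+b*Y+(h+5)*un
    for nm,pts in(("corn",[P(-65,-30,0),P(-65,30,0),P(65,-30,0),P(65,30,0)]),("boss0",[P(0,0,12),P(-13,0,12),P(13,0,12)]),("boss42",[P(42,0,12),P(29,0,12),P(55,0,12)])):
        a=proj(w,pts)-[80,0]; b=(proj(s,pts)-[240,160])*4+[400,0]; print(lean,nm,a.round().tolist(),b.round().tolist())
g=w["image"][:,:,1]
print("centre column grey", g[130:330:6,270:300].mean(1).round())
E
```

```text
15 corn [[113.0, 340.0], [296.0, 340.0], [158.0, 170.0], [251.0, 170.0]] [[757.0, 110.0], [677.0, 91.0], [728.0, 272.0], [652.0, 251.0]]
15 boss0 [[204.0, 207.0], [204.0, 222.0], [205.0, 193.0]] [[698.0, 189.0], [701.0, 172.0], [696.0, 205.0]]
15 boss42 [[205.0, 169.0], [205.0, 179.0], [205.0, 159.0]] [[690.0, 240.0], [693.0, 224.0], [687.0, 256.0]]
20 corn [[114.0, 345.0], [295.0, 345.0], [157.0, 157.0], [252.0, 157.0]] [[758.0, 109.0], [678.0, 89.0], [725.0, 276.0], [649.0, 255.0]]
20 boss0 [[204.0, 202.0], [204.0, 219.0], [205.0, 186.0]] [[697.0, 188.0], [700.0, 171.0], [694.0, 205.0]]
20 boss42 [[205.0, 158.0], [205.0, 170.0], [205.0, 147.0]] [[687.0, 242.0], [690.0, 225.0], [684.0, 258.0]]
25 corn [[114.0, 349.0], [294.0, 349.0], [155.0, 144.0], [254.0, 144.0]] [[759.0, 108.0], [679.0, 88.0], [722.0, 279.0], [645.0, 258.0]]
25 boss0 [[204.0, 197.0], [204.0, 217.0], [205.0, 180.0]] [[696.0, 188.0], [700.0, 170.0], [693.0, 205.0]]
25 boss42 [[205.0, 147.0], [205.0, 161.0], [205.0, 135.0]] [[685.0, 243.0], [688.0, 226.0], [682.0, 259.0]]
30 corn [[115.0, 353.0], [294.0, 353.0], [154.0, 131.0], [256.0, 131.0]] [[759.0, 107.0], [680.0, 87.0], [719.0, 281.0], [642.0, 260.0]]
30 boss0 [[204.0, 193.0], [204.0, 215.0], [205.0, 173.0]] [[695.0, 186.0], [699.0, 169.0], [691.0, 204.0]]
30 boss42 [[205.0, 137.0], [205.0, 152.0], [205.0, 123.0]] [[683.0, 242.0], [687.0, 225.0], [679.0, 260.0]]
centre column grey [ 28. 147. 153. 153. 205. 199. 182. 122. 127. 118. 102.  83.  85.  83.
  83.  82.  78.  78.  78.  78.  78.  78.  78.  78.  78.  78.  78.  78.
  78.  78.  78.  78.  78.  85.]
```

>>> {"fn": "send_rows", "kwargs": {
  "commands": [
    {"dx":0,"dy":0,"dz":-12,"twist":0},
    {"dx":0,"dy":0,"dz":-30,"twist":0},
    {"dx":0,"dy":0,"dz":-50,"twist":0},
    {"dx":0,"dy":0,"dz":-65,"twist":6},
    {"dx":0,"dy":0,"dz":-70,"twist":13},
    {"dx":0,"dy":0,"dz":-70,"twist":20},
    {"dx":0,"dy":0,"dz":-70,"twist":27},
    {"dx":0,"dy":0,"dz":-70,"twist":34}
  ]
}}

```text
time: 7.68
position: [690.8, 2.2, 203.4]
ee_rot: [-3.141, 0.002, -2.876]
force: [-0.2, -0.6, -1.5]
grip_width: 59.6
grip_force: 29.8
```

>>> {"fn": "send_rows", "kwargs": {
  "commands": [
    {"dx":0,"dy":0,"dz":0,"twist":7},
    {"dx":0,"dy":0,"dz":0,"twist":14},
    {"dx":0,"dy":0,"dz":0,"twist":21},
    {"dx":0,"dy":0,"dz":0,"twist":28},
    {"dx":0,"dy":0,"dz":0,"twist":35},
    {"dx":0,"dy":0,"dz":0,"twist":42},
    {"dx":0,"dy":0,"dz":0,"twist":49},
    {"dx":0,"dy":0,"dz":0,"twist":56}
  ]
}}

```text
time: 8.35
position: [690.8, 2.2, 203.1]
ee_rot: [3.141, 0.001, 2.43]
force: [-0.6, -1.2, -2.1]
grip_width: 59.8
grip_force: 29.8
```

>>> {"fn": "send_rows", "kwargs": {
  "commands": [
    {"dx":0,"dy":0,"dz":0,"twist":7},
    {"dx":0,"dy":0,"dz":0,"twist":14},
    {"dx":0,"dy":0,"dz":0,"twist":21},
    {"dx":0,"dy":0,"dz":0,"twist":28},
    {"dx":0,"dy":0,"dz":0,"twist":35},
    {"dx":0,"dy":0,"dz":0,"twist":42},
    {"dx":0,"dy":0,"dz":0,"twist":49},
    {"dx":0,"dy":0,"dz":0,"twist":56}
  ]
}}

```text
time: 9.02
position: [690.7, 2.2, 203.1]
ee_rot: [3.14, -0.0, 1.453]
force: [-0.9, -0.8, -2.2]
grip_width: 59.5
grip_force: 29.8
```

>>> {"fn": "send_rows", "kwargs": {
  "commands": [
    {"dx":0,"dy":0,"dz":0,"twist":7},
    {"dx":0,"dy":0,"dz":0,"twist":14},
    {"dx":0,"dy":0,"dz":0,"twist":21},
    {"dx":0,"dy":0,"dz":0,"twist":28},
    {"dx":0,"dy":0,"dz":0,"twist":34},
    {"dx":0,"dy":0,"dz":0,"twist":34},
    {"dx":0,"dy":0,"dz":0,"twist":34}
  ]
}}

```text
time: 9.6
position: [690.7, 2.3, 202.8]
ee_rot: [3.141, -0.001, 0.869]
force: [1.2, -0.5, -1.4]
grip_width: 59.6
grip_force: 29.8
```

```bash
python3 - <<'E'
from h import *
from cell import vision,bot; import pickle
w=vision.camera("wrist");s=vision.camera("scene");pickle.dump((w,s),open("w5.pkl","wb"))
old=pickle.load(open("w4.pkl","rb"))[0]["image"]
f=lambda a: cv2.convertScaleAbs(a,alpha=1.7)
im=np.zeros((560,800,3),np.uint8); im[:280,:]=f(np.hstack([old[90:370,80:480],w["image"][90:370,80:480]]))
p=proj(s,[690,0,170])[0].astype(int);x,y=p-[40,28]; print(x,y)
im[280:,:400]=f(cv2.resize(s["image"][y:y+56,x:x+80],(400,280),interpolation=cv2.INTER_CUBIC))
cv2.imwrite("pics/w5.png",im)
st=bot.sense();print(st["position"],st["ee_rot"],st["force"],st["grip_width"],st["qpos"],st["time"])
E
```

```text
244 189
[690.64856045   2.42060478 202.38564929] [ 3.14107883e+00 -4.59517311e-04  8.69069695e-01] [-0.34063526  0.42140585 -1.65243739] 59.336513682523815 [-4.04061675e-02  5.63566088e-01  1.52394144e+00  5.41637596e-05
  1.05339741e+00  6.61293808e-01] 9.7
```

View pics/w5.png

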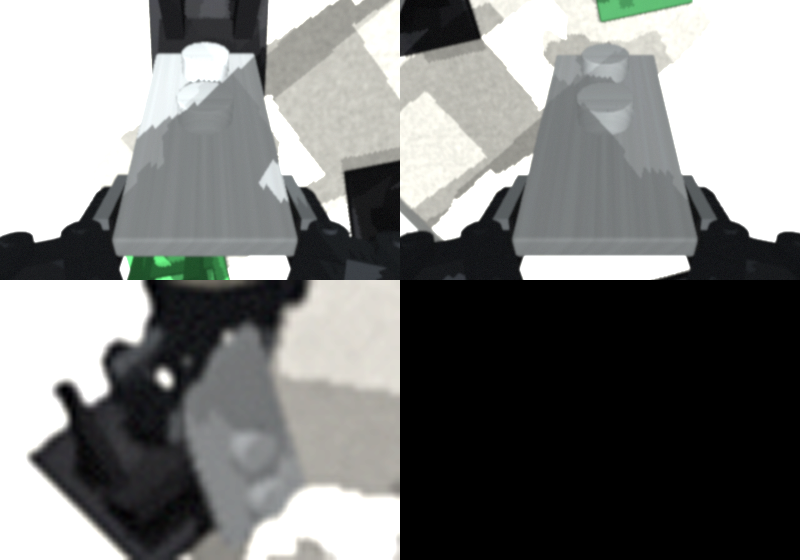

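Wrist view after the turn: two bosses, at pixels (605,60) and (605,105). This plate is sound, so it goes back on its own stand.

>>> {"fn": "send_rows", "kwargs": {
  "commands": [
    {"dx":-25,"dy":0,"dz":0,"twist":0},
    {"dx":-60,"dy":0,"dz":0,"twist":0},
    {"dx":-95,"dy":0,"dz":0,"twist":0},
    {"dx":-122,"dy":0,"dz":6,"twist":0},
    {"dx":-134.7,"dy":0,"dz":15,"twist":0},
    {"dx":-134.7,"dy":0,"dz":23.7,"twist":0},
    {"dx":-134.7,"dy":0,"dz":23.7,"twist":0}
  ]
}}

```text
time: 10.28
position: [602.3, -100.3, 176.9]
ee_rot: [-3.14, 0.001, 0.866]
force: [-0.2, 0.2, -1.9]
grip_width: 59.3
grip_force: 29.8
```

>>> {"fn": "send_rows", "kwargs": {
  "commands": [
    {"dx":5.7,"dy":0,"dz":8.2,"twist":0},
    {"dx":14.3,"dy":0,"dz":20.5,"twist":0},
    {"dx":23,"dy":0,"dz":32.8,"twist":0},
    {"dx":30,"dy":0,"dz":42.8,"twist":0},
    {"dx":34.4,"dy":0,"dz":49.1,"twist":0},
    {"dx":36.7,"dy":0,"dz":52.4,"twist":0},
    {"dx":36.7,"dy":0,"dz":52.4,"twist":0},
    {"dx":36.7,"dy":0,"dz":52.4,"twist":0}
  ]
}}

```text
time: 10.95
position: [627.0, -71.8, 125.5]
ee_rot: [-3.141, 0.0, 0.866]
force: [0.4, 1.1, -0.9]
grip_width: 59.3
grip_force: 29.9
```

>>> {"fn": "send_rows", "kwargs": {
  "commands": [
    {"dx":1.2,"dy":0,"dz":1.6,"twist":0},
    {"dx":2.3,"dy":0,"dz":3.3,"twist":0},
    {"dx":2.9,"dy":0,"dz":4.1,"twist":0},
    {"dx":3.5,"dy":0,"dz":4.9,"twist":0},
    {"dx":3.5,"dy":0,"dz":4.9,"twist":0}
  ]
}}

```text
time: 11.37
position: [629.7, -70.7, 123.0]
ee_rot: [3.139, 0.0, 0.866]
force: [-9.8, -8.5, 24.8]
grip_width: 59.3
grip_force: 32.1
```

>>> {"fn": "send_rows", "kwargs": {
  "commands": [
    {"dx":-1.4,"dy":0,"dz":-2,"twist":0},
    {"dx":-5.5,"dy":0,"dz":0.2,"twist":0},
    {"dx":-9.5,"dy":0,"dz":2.6,"twist":0},
    {"dx":-13.5,"dy":0,"dz":5.4,"twist":0},
    {"dx":-17.4,"dy":0,"dz":8.2,"twist":0},
    {"dx":-19.5,"dy":0,"dz":9.6,"twist":0},
    {"dx":-21.5,"dy":0,"dz":11,"twist":0},
    {"dx":-21.5,"dy":0,"dz":11,"twist":0}
  ]
}}

```text
time: 12.03
position: [615.1, -86.5, 109.6]
ee_rot: [3.141, 0.0, 0.865]
force: [-1.0, -1.4, 6.6]
grip_width: 59.5
grip_force: 30.1
```

>>> {"fn": "send_rows", "kwargs": {
  "commands": [
    {"dx":0,"dy":0,"dz":0,"twist":0},
    {"dx":0,"dy":0,"dz":0,"twist":0},
    {"dx":0,"dy":0,"dz":0,"twist":0},
    {"dx":0,"dy":0,"dz":0,"twist":0},
    {"dx":0,"dy":0,"dz":0,"twist":0},
    {"dx":0,"dy":0,"dz":0,"twist":0}
  ],
  "grip": 85
}}

```text
time: 12.53
position: [615.3, -85.7, 109.7]
ee_rot: [-3.141, 0.0, 0.866]
force: [-0.3, 0.2, 0.0]
grip_width: 84.7
grip_force: 0.0
```

>>> {"fn": "send_rows", "kwargs": {
  "commands": [
    {"dx":0,"dy":0,"dz":-15,"twist":0},
    {"dx":0,"dy":0,"dz":-40,"twist":0},
    {"dx":0,"dy":0,"dz":-70,"twist":0},
    {"dx":0,"dy":0,"dz":-95,"twist":0},
    {"dx":0,"dy":0,"dz":-110,"twist":0},
    {"dx":0,"dy":0,"dz":-110,"twist":0},
    {"dx":0,"dy":0,"dz":-110,"twist":0}
  ]
}}

```text
time: 13.12
position: [615.8, -85.7, 220.5]
ee_rot: [3.14, -0.001, 0.866]
force: [-0.2, 0.2, -0.1]
grip_width: 85.2
grip_force: 0.0
```

```bash
python3 - <<'E'
from h import *
from cell import vision,bot; import pickle
w=vision.camera("wrist");s=vision.camera("scene");d_=vision.camera("side");pickle.dump((w,s,d_),open("w6.pkl","wb"))
cv2.imwrite("pics/w6.png",w["image"])
p1,p2,p3=np.load("p.npy")
np.set_printoptions(suppress=True,precision=1)
T=[plate(-65,-30),plate(-65,30),plate(65,-30),plate(65,30)]
q=proj(w,place(p1,T)); print("model corners",q)
g=cv2.cvtColor(w["image"],cv2.COLOR_BGR2GRAY)
im=np.zeros((560,800,3),np.uint8); 
vis=w["image"].copy(); cv2.polylines(vis,[q[[0,1,3,2]].astype(int)],True,(0,0,255),1)
im[:420,:400]=vis[:,80:480]
k=proj(s,place(p1,[-20,0,95]))[0].astype(int); im[:280,400:]=cv2.resize(s["image"][k[1]-28:k[1]+28,k[0]-40:k[0]+40],(400,280),interpolation=cv2.INTER_CUBIC)
k=proj(d_,place(p1,[-20,0,95]))[0].astype(int); im[280:,400:]=cv2.resize(d_["image"][k[1]-28:k[1]+28,k[0]-40:k[0]+40],(400,280),interpolation=cv2.INTER_CUBIC)
cv2.imwrite("pics/w6.png",im)
st=bot.sense();print(st["position"],st["ee_rot"],st["qpos"],st["time"])
E
```

```text
model corners [[329.1 238.5]
 [236.3 238.7]
 [317.1 114.7]
 [248.5 114.8]]
[614.7 -85.6 218.6] [-3.1  0.   0.9] [-0.2  0.5  1.7 -0.   1.   0.5] 13.2667
```

View pics/w6.png

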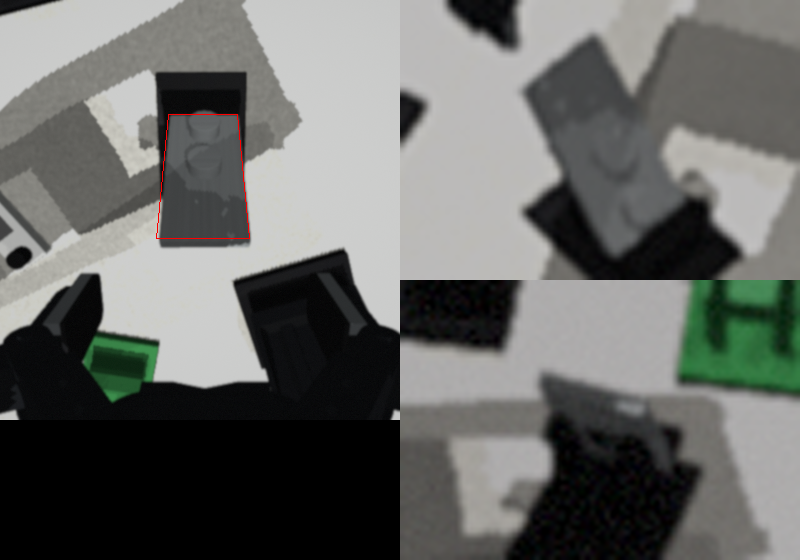

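>>> {"fn": "send_rows", "kwargs": {
  "commands": [
    {"dx":15,"dy":-13.6,"dz":0,"twist":-7},
    {"dx":40,"dy":-36.4,"dz":0,"twist":-14},
    {"dx":65,"dy":-59.2,"dz":0,"twist":-21},
    {"dx":90,"dy":-82,"dz":0,"twist":-28},
    {"dx":115,"dy":-104.8,"dz":0,"twist":-35},
    {"dx":140,"dy":-127.5,"dz":0,"twist":-42},
    {"dx":160,"dy":-145.8,"dz":0,"twist":-49},
    {"dx":174.1,"dy":-158.6,"dz":0,"twist":-56}
  ]
}}

```text
time: 13.93
position: [606.5, 152.2, 218.5]
ee_rot: [-3.14, -0.001, 1.85]
force: [0.4, -1.0, -0.5]
grip_width: 84.8
grip_force: 0.0
```

>>> {"fn": "send_rows", "kwargs": {
  "commands": [
    {"dx":0,"dy":0,"dz":0,"twist":-7},
    {"dx":0,"dy":0,"dz":0,"twist":-14},
    {"dx":0,"dy":0,"dz":0,"twist":-21},
    {"dx":0,"dy":0,"dz":0,"twist":-28},
    {"dx":0,"dy":0,"dz":0,"twist":-35},
    {"dx":0,"dy":0,"dz":0,"twist":-42},
    {"dx":0,"dy":0,"dz":0,"twist":-49},
    {"dx":0,"dy":0,"dz":0,"twist":-56}
  ]
}}

```text
time: 14.6
position: [606.8, 149.5, 218.4]
ee_rot: [-3.141, -0.002, 2.827]
force: [0.2, 0.9, 0.6]
grip_width: 85.1
grip_force: 0.0
```

>>> {"fn": "send_rows", "kwargs": {
  "commands": [
    {"dx":0,"dy":0,"dz":0,"twist":-7},
    {"dx":0,"dy":0,"dz":0,"twist":-14},
    {"dx":0,"dy":0,"dz":0,"twist":-21},
    {"dx":0,"dy":0,"dz":0,"twist":-28},
    {"dx":0,"dy":0,"dz":0,"twist":-35},
    {"dx":0,"dy":0,"dz":0,"twist":-42},
    {"dx":0,"dy":0,"dz":0,"twist":-49},
    {"dx":0,"dy":0,"dz":0,"twist":-56}
  ]
}}

```text
time: 15.27
position: [606.8, 149.5, 218.4]
ee_rot: [3.141, -0.002, -2.479]
force: [0.1, 0.7, 0.1]
grip_width: 84.8
grip_force: 0.0
```

>>> {"fn": "send_rows", "kwargs": {
  "commands": [
    {"dx":0,"dy":0,"dz":0,"twist":-7},
    {"dx":0,"dy":0,"dz":0,"twist":-14},
    {"dx":0,"dy":0,"dz":0,"twist":-20},
    {"dx":0,"dy":0,"dz":0,"twist":-24.9},
    {"dx":0,"dy":0,"dz":0,"twist":-24.9},
    {"dx":0,"dy":0,"dz":0,"twist":-24.9}
  ]
}}

```text
time: 15.77
position: [607.0, 149.5, 218.8]
ee_rot: [3.14, -0.001, -2.054]
force: [-0.0, 0.1, 0.4]
grip_width: 85.0
grip_force: 0.0
```

```bash
python3 - <<'E'
from h import *
from cell import bot
st=bot.sense(); p=np.load("p.npy")[1]; print(st["position"],np.degrees(st["ee_rot"]),st["qpos"][5])
e=place(p,plate(-43,0,0))[0]-st["position"]; X=np.array([np.cos(p[2]),np.sin(p[2]),0]); print("err along stand x,y",e@X,e@np.cross([0,0,1],X),"z",e[2])
E
```

```text
[606.98142915 149.53138373 218.84208604] [ 1.79931510e+02 -5.54944260e-02 -1.17664977e+02] -2.4656839154481944
err along stand x,y 0.4168829355245682 -0.166226786812014 z -88.61854814008336
```

>>> {"fn": "send_rows", "kwargs": {
  "commands": [
    {"dx":0,"dy":0,"dz":20,"twist":0},
    {"dx":0,"dy":0,"dz":47,"twist":0},
    {"dx":0,"dy":0,"dz":75,"twist":0},
    {"dx":0,"dy":0,"dz":96,"twist":0},
    {"dx":0,"dy":0,"dz":108,"twist":0},
    {"dx":0,"dy":0,"dz":110,"twist":0},
    {"dx":0,"dy":0,"dz":110,"twist":0},
    {"dx":0,"dy":0,"dz":110,"twist":0}
  ]
}}

```text
time: 16.43
position: [608.1, 149.8, 110.8]
ee_rot: [-3.141, 0.001, -2.052]
force: [-0.1, -0.5, -0.5]
grip_width: 84.8
grip_force: 0.0
```

>>> {"fn": "send_rows", "kwargs": {
  "commands": [
    {"dx":0,"dy":0,"dz":0,"twist":0},
    {"dx":0,"dy":0,"dz":0,"twist":0},
    {"dx":0,"dy":0,"dz":0,"twist":0},
    {"dx":0,"dy":0,"dz":0,"twist":0},
    {"dx":0,"dy":0,"dz":0,"twist":0},
    {"dx":0,"dy":0,"dz":0,"twist":0},
    {"dx":0,"dy":0,"dz":0,"twist":0},
    {"dx":0,"dy":0,"dz":0,"twist":0}
  ],
  "grip": 50,
  "grip_force": 25
}}

```text
time: 17.1
position: [607.9, 149.8, 111.1]
ee_rot: [-3.14, 0.001, -2.051]
force: [-2.7, 0.6, 7.4]
grip_width: 59.8
grip_force: 25.8
```

>>> {"fn": "send_rows", "kwargs": {
  "commands": [
    {"dx":-6,"dy":0,"dz":-4.3,"twist":0},
    {"dx":-12,"dy":0,"dz":-8.5,"twist":0},
    {"dx":-20,"dy":0,"dz":-14,"twist":0},
    {"dx":-28,"dy":0,"dz":-18.9,"twist":0},
    {"dx":-37,"dy":0,"dz":-23,"twist":0},
    {"dx":-45.5,"dy":0,"dz":-26.4,"twist":0},
    {"dx":-55,"dy":0,"dz":-28.8,"twist":0},
    {"dx":-64,"dy":0,"dz":-30.5,"twist":0}
  ]
}}

```text
time: 17.77
position: [637.4, 207.4, 140.7]
ee_rot: [-3.141, 0.0, -2.051]
force: [-1.0, -1.9, -3.6]
grip_width: 59.7
grip_force: 30.3
```

>>> {"fn": "send_rows", "kwargs": {
  "commands": [
    {"dx":-9,"dy":0,"dz":-0.7,"twist":0},
    {"dx":-19,"dy":0,"dz":-1,"twist":0},
    {"dx":-28,"dy":0,"dz":-0.2,"twist":0},
    {"dx":-38,"dy":0,"dz":1.4,"twist":0},
    {"dx":-47,"dy":0,"dz":3.8,"twist":0},
    {"dx":-53,"dy":0,"dz":5.5,"twist":0},
    {"dx":-53,"dy":0,"dz":5.5,"twist":0}
  ]
}}

```text
time: 18.35
position: [661.9, 254.7, 134.1]
ee_rot: [3.142, 0.0, -2.05]
force: [-0.9, -1.9, -0.8]
grip_width: 59.7
grip_force: 30.9
```

>>> {"fn": "send_rows", "kwargs": {
  "commands": [
    {"dx":0,"dy":0,"dz":-12,"twist":0},
    {"dx":0,"dy":0,"dz":-30,"twist":0},
    {"dx":0,"dy":0,"dz":-55,"twist":0},
    {"dx":0,"dy":0,"dz":-75,"twist":6},
    {"dx":0,"dy":0,"dz":-90,"twist":13},
    {"dx":0,"dy":0,"dz":-95,"twist":20},
    {"dx":0,"dy":0,"dz":-95,"twist":27},
    {"dx":0,"dy":0,"dz":-95,"twist":34}
  ]
}}

```text
time: 19.02
position: [661.8, 253.3, 231.8]
ee_rot: [-3.141, 0.002, -2.651]
force: [-0.6, 0.2, -2.3]
grip_width: 59.6
grip_force: 30.8
```

>>> {"fn": "send_rows", "kwargs": {
  "commands": [
    {"dx":0,"dy":0,"dz":-10,"twist":7},
    {"dx":0,"dy":0,"dz":-20,"twist":14},
    {"dx":0,"dy":0,"dz":-30,"twist":21},
    {"dx":0,"dy":0,"dz":-40,"twist":28},
    {"dx":0,"dy":0,"dz":-40,"twist":35},
    {"dx":0,"dy":0,"dz":-40,"twist":42},
    {"dx":0,"dy":0,"dz":-40,"twist":49},
    {"dx":0,"dy":0,"dz":-40,"twist":56}
  ]
}}

```text
time: 19.68
position: [661.4, 253.2, 271.0]
ee_rot: [3.141, 0.001, 2.655]
force: [0.3, -0.1, -3.2]
grip_width: 59.8
grip_force: 30.7
```

>>> {"fn": "send_rows", "kwargs": {
  "commands": [
    {"dx":0,"dy":0,"dz":0,"twist":7},
    {"dx":0,"dy":0,"dz":0,"twist":14},
    {"dx":0,"dy":0,"dz":0,"twist":21},
    {"dx":0,"dy":0,"dz":0,"twist":28},
    {"dx":0,"dy":0,"dz":0,"twist":35},
    {"dx":0,"dy":0,"dz":0,"twist":42},
    {"dx":0,"dy":0,"dz":0,"twist":49},
    {"dx":0,"dy":0,"dz":0,"twist":56}
  ]
}}

```text
time: 20.35
position: [661.4, 253.2, 270.9]
ee_rot: [3.141, -0.0, 1.678]
force: [0.2, 0.2, -2.3]
grip_width: 59.5
grip_force: 30.7
```

>>> {"fn": "send_rows", "kwargs": {
  "commands": [
    {"dx":0,"dy":0,"dz":0,"twist":7},
    {"dx":0,"dy":0,"dz":0,"twist":14},
    {"dx":0,"dy":0,"dz":0,"twist":21},
    {"dx":0,"dy":0,"dz":0,"twist":27.5},
    {"dx":0,"dy":0,"dz":0,"twist":27.5},
    {"dx":0,"dy":0,"dz":0,"twist":27.5}
  ]
}}

```text
time: 20.85
position: [661.4, 253.2, 270.6]
ee_rot: [3.141, -0.001, 1.208]
force: [0.4, -0.3, -3.6]
grip_width: 59.4
grip_force: 30.7
```

```bash
python3 - <<'E'
from h import *
from cell import vision,bot; import pickle
w=vision.camera("wrist");s=vision.camera("scene");pickle.dump((w,s),open("w7.pkl","wb"))
old=pickle.load(open("w5.pkl","rb"))[0]["image"]
f=lambda a: cv2.convertScaleAbs(a,alpha=1.5)
im=np.zeros((600,800,3),np.uint8); im[:300]=f(np.hstack([old[80:380,80:480],w["image"][80:380,80:480]]))
x,y=proj(s,[662,253,230])[0].astype(int)-[40,30]
im[300:,:400]=f(cv2.resize(s["image"][y:y+60,x:x+80],(400,300),interpolation=cv2.INTER_CUBIC))
cv2.imwrite("pics/w7.png",im)
st=bot.sense();print(st["position"],np.degrees(st["ee_rot"]),st["force"],st["grip_width"],st["qpos"],st["time"])
E
```

```text
[661.44315406 253.29177096 270.2938482 ] [ 1.79983838e+02 -2.07993213e-02  6.92137658e+01] [ 0.56145105 -0.30036256 -2.21548803] 59.59715606828835 [3.22865470e-01 5.33378693e-01 1.40331546e+00 1.09644150e-04
 1.20445031e+00 6.85614495e-01] 20.95
```

View pics/w7.png

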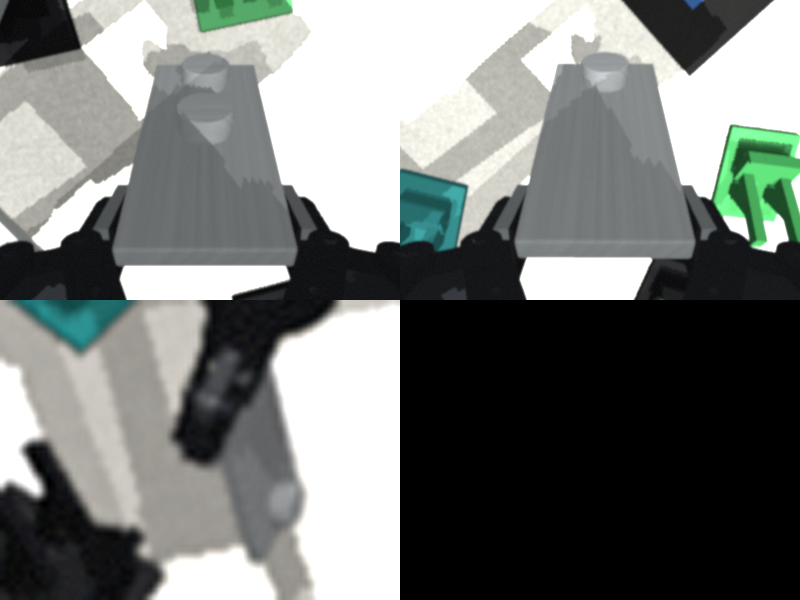

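```bash
python3 - <<'E'
from h import *
import pickle
np.set_printoptions(suppress=True,precision=2)
for fn,tcp,yaw,obs in(("w5.pkl",[690.65,2.4,202.4],49.8,[[193,328],[376,328],[236,145],[332,145],[193,344],[376,344]]),("w7.pkl",[661.4,253.3,270.3],69.2,[[196,322],[374,322],[239,145],[334,145],[196,338],[374,338]])):
    w=pickle.load(open(fn,"rb"))[0]; yw=np.radians(yaw); X=np.array([np.cos(yw),np.sin(yw),0]);Z=np.array([0,0,1.]);Y=np.cross(Z,X)
    def P(q):
        gx,gz,t,oy=q; u=-np.sin(t)*X+np.cos(t)*Z; m=np.cos(t)*X+np.sin(t)*Z
        F=np.array(tcp)+gx*X+gz*Z+oy*Y   # outer foot edge centre
        return [F+130*u-30*Y,F+130*u+30*Y,F-30*Y,F+30*Y,F+130*u-10*m-30*Y,F+130*u-10*m+30*Y]
    def f(q): 
        a=proj(w,P(q)); o=np.array(obs,float); 
        o=o.reshape(-1,2,2); a=a.reshape(-1,2,2)
        # order columns left/right
        a=np.take_along_axis(a,np.argsort(a[:,:,:1],1),1); return (a-o).ravel()
    r=least_squares(f,[30,-90,.43,0]); print(fn,"foot front edge rel TCP: x,z",r.x[:2],"lean",np.degrees(r.x[2]),"y",r.x[3],abs(r.fun).max())
p3=np.load("p.npy")[2]; print(p3,np.degrees(p3[2]))
E
```

```text
w5.pkl foot front edge rel TCP: x,z [ 50.99 -75.82] lean 20.094225307733993 y -0.06741383976862887 2.703322037513715
w7.pkl foot front edge rel TCP: x,z [ 50.57 -79.27] lean 19.947344388639358 y -0.48899914665538907 2.9533381271991175
[ 601.18 -277.1     1.2 ] 68.59349096428431
```

Right wrist view: a single boss at (605,72) near the foot and a bare middle. This plate is faulty, so it goes to the reject stand.

>>> {"fn": "send_rows", "kwargs": {
  "commands": [
    {"dx":-15,"dy":3.4,"dz":0,"twist":0},
    {"dx":-45,"dy":10.1,"dz":0,"twist":0},
    {"dx":-80,"dy":18,"dz":0,"twist":0},
    {"dx":-117,"dy":26.4,"dz":0,"twist":0},
    {"dx":-154,"dy":34.7,"dz":0,"twist":0},
    {"dx":-191,"dy":43,"dz":0,"twist":0},
    {"dx":-228,"dy":51.4,"dz":0,"twist":0},
    {"dx":-265,"dy":59.8,"dz":0,"twist":0}
  ]
}}

```text
time: 21.62
position: [621.4, -17.6, 270.1]
ee_rot: [3.141, 0.0, 1.207]
force: [1.0, -0.2, -3.6]
grip_width: 59.4
grip_force: 30.7
```

>>> {"fn": "send_rows", "kwargs": {
  "commands": [
    {"dx":-37,"dy":8.4,"dz":0,"twist":0},
    {"dx":-74,"dy":16.7,"dz":0,"twist":0},
    {"dx":-111,"dy":25,"dz":0,"twist":0},
    {"dx":-148,"dy":33.4,"dz":0,"twist":0},
    {"dx":-185,"dy":41.8,"dz":0,"twist":0},
    {"dx":-222,"dy":50,"dz":0,"twist":0},
    {"dx":-255,"dy":57.5,"dz":0,"twist":0},
    {"dx":-285,"dy":64.3,"dz":0,"twist":0}
  ]
}}

```text
time: 22.28
position: [579.0, -307.2, 270.1]
ee_rot: [3.141, 0.0, 1.206]
force: [1.1, 0.6, -3.0]
grip_width: 59.3
grip_force: 30.7
```

>>> {"fn": "send_rows", "kwargs": {
  "commands": [
    {"dx":-20,"dy":4.5,"dz":0,"twist":0.3},
    {"dx":-32.6,"dy":7.3,"dz":0,"twist":0.6},
    {"dx":-32.6,"dy":7.3,"dz":0,"twist":0.6},
    {"dx":-32.6,"dy":7.3,"dz":0,"twist":0.6},
    {"dx":-32.6,"dy":7.3,"dz":0,"twist":0.6}
  ]
}}

```text
time: 22.7
position: [575.3, -336.6, 269.8]
ee_rot: [-3.141, -0.0, 1.195]
force: [0.7, -0.7, -2.2]
grip_width: 59.7
grip_force: 30.7
```

```bash
cat >> h.py <<'E'
def rel(i):
    from cell import bot
    st=bot.sense(); p=np.load("p.npy")[i]; e=st["position"]-[p[0],p[1],0]; print("stand frame",(Ro.from_euler("z",-p[2]).apply(e)).round(1),"yaw err",round(np.degrees(st["ee_rot"][2]-p[2]),2),st["force"].round(1),st["time"])
E
python3 - <<'E'
from h import *
rel(2)
# refine the reject stand from the wrist view at this place
from cell import vision; import pickle
w=vision.camera("wrist"); pickle.dump(w,open("w8.pkl","wb")); p=np.load("p.npy")[2]
print(proj(w,place(p,[[60,65,4],[60,-65,4]])).round())
E
```

```text
stand frame [-64.8   2.4 269.8] yaw err -0.13 [ 0.7 -0.7 -2.2] 22.7
[[225.  56.]
 [347.  56.]]
```

```bash
python3 - <<'E'
from h import *
import pickle
w=pickle.load(open("w8.pkl","rb")); g=w["image"].max(2); p=np.load("p.npy")[2]
for r in range(44,110,6):
    c=np.where(g[r,170:420]<70)[0]+170; print(r,(c.min(),c.max(),len(c)) if len(c) else None)
c=[np.where(g[30:90,k]<70)[0] for k in(240,260,320,335)]; print("front rows",[x.min()+30 if len(x) else None for x in c])
for z in(0,8,15): print(z,proj(w,place(p,[[60,65,z],[60,-65,z],[20,65,z],[20,-65,z]])).round().tolist())
E
```

```text
44 None
50 None
56 (np.int64(227), np.int64(346), 120)
62 (np.int64(227), np.int64(347), 121)
68 (np.int64(227), np.int64(347), 121)
74 (np.int64(227), np.int64(346), 120)
80 (np.int64(227), np.int64(346), 120)
86 (np.int64(228), np.int64(346), 119)
92 (np.int64(227), np.int64(346), 120)
98 (np.int64(226), np.int64(347), 122)
104 (np.int64(223), np.int64(348), 126)
front rows [np.int64(55), np.int64(55), np.int64(56), np.int64(56)]
0 [[226.0, 57.0], [346.0, 56.0], [228.0, 96.0], [345.0, 95.0]]
8 [[225.0, 56.0], [348.0, 55.0], [227.0, 95.0], [346.0, 95.0]]
15 [[224.0, 55.0], [349.0, 54.0], [226.0, 95.0], [347.0, 95.0]]
```

>>> {"fn": "send_rows", "kwargs": {
  "commands": [
    {"dx":0,"dy":1,"dz":15,"twist":0},
    {"dx":0,"dy":2,"dz":35,"twist":0},
    {"dx":0,"dy":2,"dz":58,"twist":0},
    {"dx":0,"dy":2,"dz":76,"twist":0},
    {"dx":0,"dy":2,"dz":85.8,"twist":0},
    {"dx":0,"dy":2,"dz":85.8,"twist":0},
    {"dx":0,"dy":2,"dz":85.8,"twist":0}
  ]
}}

```text
time: 23.33
position: [577.5, -337.7, 184.3]
ee_rot: [-3.141, -0.0, 1.195]
force: [1.1, -0.4, -1.7]
grip_width: 59.5
grip_force: 30.6
```

>>> {"fn": "send_rows", "kwargs": {
  "commands": [
    {"dx":5.7,"dy":0,"dz":8.2,"twist":0},
    {"dx":14.3,"dy":0,"dz":20.5,"twist":0},
    {"dx":23,"dy":0,"dz":32.8,"twist":0},
    {"dx":30,"dy":0,"dz":42.8,"twist":0},
    {"dx":34.4,"dy":0,"dz":49.1,"twist":0},
    {"dx":36.7,"dy":0,"dz":52.4,"twist":0},
    {"dx":36.7,"dy":0,"dz":52.4,"twist":0},
    {"dx":36.7,"dy":0,"dz":52.4,"twist":0}
  ]
}}

```text
time: 24.0
position: [590.8, -304.2, 131.6]
ee_rot: [-3.142, 0.0, 1.194]
force: [0.1, -0.8, -2.0]
grip_width: 59.4
grip_force: 30.7
```

>>> {"fn": "send_rows", "kwargs": {
  "commands": [
    {"dx":1.2,"dy":0,"dz":1.6,"twist":0},
    {"dx":2.3,"dy":0,"dz":3.3,"twist":0},
    {"dx":2.9,"dy":0,"dz":4.1,"twist":0},
    {"dx":2.9,"dy":0,"dz":4.1,"twist":0}
  ]
}}

```text
time: 24.33
position: [591.7, -301.5, 127.5]
ee_rot: [3.142, -0.0, 1.194]
force: [-0.2, 0.2, -2.0]
grip_width: 59.3
grip_force: 30.7
```

```bash
python3 -c "
from h import *
rel(2)"
```

```text
stand frame [-2.620e+01 -1.000e-01  1.275e+02] yaw err -0.21 [-0.2  0.2 -2. ] 24.3333
```

>>> {"fn": "send_rows", "kwargs": {
  "commands": [
    {"dx":0.6,"dy":0,"dz":0.8,"twist":0},
    {"dx":1.1,"dy":0,"dz":1.6,"twist":0},
    {"dx":1.1,"dy":0,"dz":1.6,"twist":0}
  ]
}}

```text
time: 24.58
position: [592.2, -300.7, 126.1]
ee_rot: [3.141, 0.0, 1.194]
force: [-0.9, -0.7, 0.7]
grip_width: 59.7
grip_force: 31.0
```

>>> {"fn": "send_rows", "kwargs": {
  "commands": [
    {"dx":0.6,"dy":0,"dz":0.8,"twist":0},
    {"dx":0.9,"dy":0,"dz":1.2,"twist":0},
    {"dx":0.9,"dy":0,"dz":1.2,"twist":0}
  ]
}}

```text
time: 24.83
position: [592.4, -300.6, 125.9]
ee_rot: [3.141, 0.001, 1.194]
force: [-7.8, -5.0, 14.1]
grip_width: 59.2
grip_force: 32.2
```

>>> {"fn": "send_rows", "kwargs": {
  "commands": [
    {"dx":-1,"dy":0,"dz":-1.2,"twist":0},
    {"dx":-5.5,"dy":0,"dz":1.2,"twist":0},
    {"dx":-9.5,"dy":0,"dz":3.7,"twist":0},
    {"dx":-13.5,"dy":0,"dz":6.8,"twist":0},
    {"dx":-16.5,"dy":0,"dz":9.2,"twist":0},
    {"dx":-18.5,"dy":0,"dz":11.2,"twist":0},
    {"dx":-20.2,"dy":0,"dz":12.8,"twist":0},
    {"dx":-20.2,"dy":0,"dz":12.8,"twist":0}
  ]
}}

```text
time: 25.5
position: [585.0, -320.0, 112.3]
ee_rot: [3.14, 0.001, 1.193]
force: [-4.4, -5.9, 13.2]
grip_width: 59.7
grip_force: 31.9
```

```bash
python3 -c "
from h import *
rel(2)"
```

```text
stand frame [-45.9  -0.6 112.3] yaw err -0.22 [-4.4 -5.9 13.2] 25.5
```

>>> {"fn": "send_rows", "kwargs": {
  "commands": [
    {"dx":-1.2,"dy":0,"dz":0.1,"twist":0},
    {"dx":-2.4,"dy":0,"dz":0.3,"twist":0},
    {"dx":-2.4,"dy":0,"dz":0.3,"twist":0}
  ]
}}

```text
time: 25.75
position: [584.3, -321.2, 111.5]
ee_rot: [3.141, -0.0, 1.193]
force: [-0.5, -1.9, 5.0]
grip_width: 59.4
grip_force: 31.3
```

>>> {"fn": "send_rows", "kwargs": {
  "commands": [
    {"dx":0,"dy":0,"dz":0,"twist":0},
    {"dx":0,"dy":0,"dz":0,"twist":0},
    {"dx":0,"dy":0,"dz":0,"twist":0},
    {"dx":0,"dy":0,"dz":0,"twist":0},
    {"dx":0,"dy":0,"dz":0,"twist":0},
    {"dx":0,"dy":0,"dz":0,"twist":0}
  ],
  "grip": 85
}}

```text
time: 26.25
position: [584.1, -320.5, 111.5]
ee_rot: [-3.141, -0.0, 1.194]
force: [0.2, 0.5, 0.1]
grip_width: 85.1
grip_force: 0.0
```

>>> {"fn": "send_rows", "kwargs": {
  "commands": [
    {"dx":0,"dy":0,"dz":-15,"twist":0},
    {"dx":0,"dy":0,"dz":-40,"twist":0},
    {"dx":0,"dy":0,"dz":-70,"twist":0},
    {"dx":0,"dy":0,"dz":-95,"twist":0},
    {"dx":0,"dy":0,"dz":-110,"twist":0},
    {"dx":0,"dy":0,"dz":-110,"twist":0},
    {"dx":0,"dy":0,"dz":-110,"twist":0}
  ]
}}

```text
time: 26.83
position: [584.5, -320.8, 222.4]
ee_rot: [3.14, 0.0, 1.194]
force: [-0.5, -0.2, -0.6]
grip_width: 85.5
grip_force: 0.0
```

```bash
python3 - <<'E'
from h import *
from cell import vision; import pickle
rel(2)
w=vision.camera("wrist"); pickle.dump(w,open("w9.pkl","wb"))
p=np.load("p.npy"); T=[plate(-65,-30),plate(-65,30),plate(65,-30),plate(65,30)]
for nm,img,pp in(("first",pickle.load(open("w6.pkl","rb"))[0],p[0]),("reject",w,p[2])):
    q=proj(img,place(pp,T)); print(nm,q.round(1).tolist())
    g=img["image"].max(2).astype(int)
    top=int(q[0][1]);bot_=int(q[2][1]);cx=int(q[:,0].mean())
    for f in(.1,.3,.6,.85):   # plate edges by row; model edges
        r=int(bot_+f*(top-bot_)); L=np.interp(r,[bot_,top],[q[3][0],q[1][0]]);R=np.interp(r,[bot_,top],[q[2][0],q[0][0]])
        d_=np.abs(np.diff(cv2.GaussianBlur(img["image"],(3,3),0)[r].astype(int).sum(1)))
        l0,r0=int(L)-12,int(R)-12; print(r,"model",round(L),round(R),"edge",l0+d_[l0:l0+24].argmax(),r0+d_[r0:r0+24].argmax())
    col=g[bot_-14:top+25,cx-22]; print("col from",bot_-14,col[::2].tolist())
E
```

```text
stand frame [-46.8  -0.5 222.4] yaw err -0.19 [-0.5 -0.2 -0.6] 26.8333
first [[329.1, 238.5], [236.3, 238.7], [317.1, 114.7], [248.5, 114.8]]
126 model 247 318 edge 237 325
151 model 245 321 edge 238 324
188 model 241 324 edge 239 325
219 model 238 327 edge 240 328
col from 100 [12, 11, 11, 11, 10, 10, 11, 39, 89, 95, 95, 96, 97, 96, 97, 96, 96, 98, 98, 98, 97, 97, 98, 98, 97, 97, 97, 96, 97, 97, 97, 97, 91, 87, 86, 85, 85, 83, 76, 68, 67, 67, 67, 67, 67, 66, 66, 68, 67, 67, 67, 67, 67, 68, 67, 67, 67, 68, 67, 68, 67, 68, 68, 68, 68, 68, 68, 67, 68, 69, 70, 66, 66, 99, 186, 206, 206, 207, 206, 206, 206, 206]
reject [[329.6, 234.9], [237.3, 235.3], [317.3, 112.4], [248.9, 112.6]]
124 model 248 318 edge 248 319
148 model 245 321 edge 245 321
185 model 242 325 edge 241 324
215 model 239 328 edge 239 326
col from 98 [21, 19, 19, 20, 20, 22, 60, 124, 127, 128, 123, 106, 98, 90, 91, 92, 91, 90, 90, 90, 90, 90, 89, 81, 76, 72, 66, 63, 63, 63, 62, 64, 62, 63, 63, 62, 63, 62, 63, 62, 63, 62, 63, 64, 70, 74, 75, 74, 73, 65, 63, 63, 62, 63, 63, 63, 63, 63, 63, 63, 63, 64, 61, 63, 63, 63, 64, 66, 68, 84, 123, 138, 170, 193, 194, 194, 194, 194, 193, 194, 194]
```

```bash
python3 - <<'E'
from h import *
import pickle
p=np.load("p.npy")
for nm,img,pp,hy in(("first",pickle.load(open("w6.pkl","rb"))[0],p[0],43),("reject",pickle.load(open("w9.pkl","rb")),p[2],65)):
    g=cv2.GaussianBlur(img["image"],(3,3),0).max(2).astype(float)
    for b in(-18,18):
        foot=proj(img,place(pp,plate(65,b)))[0]; base=proj(img,place(pp,[[60,b,8]]))[0]; top=proj(img,place(pp,[plate(-65,b,5),plate(-65,b,-5)]))
        def edge(pt,win,sgn):
            c=int(round(pt[0])); r0=int(pt[1])-win; d=np.diff(g[r0:r0+2*win,c-3:c+4].mean(1))*sgn; k=d.argmax(); o=np.clip(d[k-1:k+2],0,None); return r0+k+.5+(o@[-1,0,1])/o.sum()
        print(nm,b,"foot",foot.round(1),edge(foot,9,1).round(1),"base",base.round(1),edge(base,12,-1).round(1),"top(out,back)",top[:,1].round(1),edge(top[1],9,1).round(1))
E
```

```text
first -18 foot [303.4 114.7] 114.5 base [301.9  71.2] 71.5 top(out,back) [238.5 246.9] 245.6
first 18 foot [262.2 114.8] 114.5 base [263.7  71.2] 71.6 top(out,back) [238.6 247. ] 246.7
reject -18 foot [303.6 112.4] 111.4 base [302.   69.2] 68.5 top(out,back) [235.  243.4] 241.6
reject 18 foot [262.6 112.6] 110.4 base [263.9  69.3] 67.5 top(out,back) [235.2 243.6] 235.5
```

```bash
python3 -c "
from cell import bot
print(bot.finish_job())"
```

```text
the job is handed in; nothing more can be done
None
```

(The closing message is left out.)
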